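# Close the two-part plaster mould on its locating pins

## Robot

A 7-joint arm with a two-finger parallel gripper is mounted at the origin on a cart in front of the work surface, level with it; the furniture and walls round the work are solid. World frame = base frame: x ahead of the robot, y to its left, z up, the work surface at z = 0. Lengths are in m, angles in rad, forces in N, time in s.
With the tool pointing down it reaches from about 0.4 to 0.9 m from the base axis. Payload 5.5 kg.
Tool frame: the origin (TCP) lies on the centre line of the jaws, within the pads' length; the fingertips stand 8 mm ahead of it and the grasp point (between the pads) lies 11 mm behind it; z points along the fingers, y is the line along which they close (so a half turn about z gives the same grasp; the last joint's range is limited). The gripper opens to 92 mm and grips with 3 to 60 N. Pads are 19 mm wide; open, the fingers measure 130 mm over their backs; the gripper's body (75 mm by 190 mm) begins 47 mm behind the grasp point.
Start: joints at [1.47, 0.501, -0.427, 1.55, 0.221, 1.138, -0.21], TCP at [0.231, -0.607, 0.199] pointing down, gripper open.
Joint ranges: [-2.88, 2.88], [-0.31, 2.03], [-1.54, 1.56], [0.2, 2.42], [-1.41, 4.55], [0.19, 2.02], [-2.57, 2.57]. Speed limits (rad/s): [2.57, 2.57, 3.14, 3.14, 3.14, 3.14, 3.14].

## Interface

Orientations are given as a unit quaternion [w, x, y, z].
In Python, from plant import r, viewer, finish_job gives the robot as it stands. The module is installed in compiled form; this text tells all that it offers.
- The arm moves only by the tool carry_out, never from a script. Its argument "increments" is a list of rows, each an object with "twist": the turn, a rotation vector about the world's x, y, z in rad, a list of three; "xyz": the shift along the world's x, y, z in m, a list of three; "hand": the closure, from -1 (fully open) to 1 (shut), so that 0 is half open. A call has 1 to 10 rows; each row is the pose to reach, as a shift and turn from the pose commanded when the call began; what a row does not reach only later rows make up. A row lasts 1/12 s, in which the tool goes at most 41.7 mm and 7.16 degrees, less where a joint would pass 70% of its speed; a pose out of reach is approached as far as the arm can. A call with a gripper value outside its range is refused whole. The fingers move at their own pace and stop on an object; "squeeze" is the grip in N (left out, the last holds). Time passes only in rows, so rows that repeat a pose let the fingers close. It gives the time, the measured TCP pose, the force, the opening and the grip force at its end, in the units of the state.
- r.get_obs(): the state, without advancing time (a new reading comes with each control period).
- viewer.camera(name): name is "side" or "top" or "wrist"; returns a dict with "frame" (384x512x3 uint8, red, green, blue), "depth" (384x512 float32, m along the optical axis (not along the pixel's ray), 0 where there is no reading), "K" (3x3 intrinsics, pixels), "dist" ([k1, k2, p1, p2, k3] as OpenCV has them; the pictures are not rectified), "T" (4x4, takes a point from camera to world coordinates); the wrist camera has in their place "tool_from_camera" (4x4, takes a point from camera to tool coordinates, whose origin is the TCP and whose axes are the flange's). Camera axes: x right, y up, looking along -z (the intrinsics and any distortion apply to the point x, -y, -z); pixel columns grow to the right and rows downward; lengths in m; the calibration is good to about 2 mm. A picture is of the moment at which its call begins: read the wrist's pose just before it.
- finish_job(): hands the job in; it is judged then, once.
The state is a dict: "t": time; "joint_positions": joint angles; "qd": joint speeds; "joint_torque": joint torques, N m; "ee_pos": TCP position; "orientation": TCP orientation; "ft_force": force on the tool from outside, world axes, zero at the start; "moment": the same for the moment, N m; "width": opening from 0.0 (shut) to 1.0 (fully open); "finger_force": force on a finger pad.
Only numpy, scipy, OpenCV 4.12 (cv2) and the standard library are available. Lean on these libraries where they do the work, as an engineer would, in place of code of your own. Each camera call takes 0.05 s, during which the arm holds its last target. There are 200 camera calls.

## Task

Close the small two-part plaster mould: pick up its upper half by the wooden grip and lower it level onto the lower half, the end tab of one over the end tab of the other, so that both steel pins come up through their holes together and the two faces meet flush. Keep hold of it until it is fully home - do not drop it or push it down tilted - then let go, and leave the cup and the tape roll where they are.

Things in the scene. Friction and masses are not known exactly. Their poses are not given: they have to be found in the camera images.
- mould_top: Upper mould half: white plaster plate 150 x 100 x 22 mm (x, y, z) with a tab 15 long, 40 wide mid +x end. On top, centred, a wooden bar grip 60 long (x), 20 wide (y), z 22 to 58 mm: pinch across the 20. Two vertical through holes, 13 mm, each ringed in steel. 0.4 kg, loose, starts flat on the bench, tab pointing roughly away from the robot. Origin: centre of plate underside; +x to tab, z up.
- mould_base: Lower half, fixed: white plaster block 150 x 100 mm, same tab at +x, on a dark wooden board 185 x 125 x 12 mm. Parting face 52 mm above the bench with a cavity 57 x 61 x 12 mm deep; two upright 10 mm steel pins with bullet noses (last 8 mm) stand 30 mm proud. Closed: upper half's underside on this face, axes parallel, centres in line. Origin: on the bench under the block's centre; +x to tab, z up.
- hole_a (a point): Upper half's 13 mm hole nearer its tab: centre at the underside, x = +56, y = 0, z = 0 mm of mould_top. The holes are spaced unevenly about the centre, so the plate seats only one way round.
- hole_b (a point): Upper half's other 13 mm hole: centre at the underside, x = -48, y = 0, z = 0 mm of mould_top.
- pin_a (a point): Pin nearer the lower half's tab: its axis at the parting face, x = +56, y = 0, z = 52 mm of mould_base; its tip is 30 mm higher. hole_a goes over it; when home the tip stands 8 mm above the plate's top.
- pin_b (a point): The other pin: its axis at the parting face, x = -48, y = 0, z = 52 mm of mould_base; tip 30 mm higher. hole_b goes over it.
- cup: Bystander: small tapered terracotta cup, 62 mm across, 53 mm high, standing behind the work, loose. Origin: centre of its foot.
- tape: Bystander: flat roll of tan tape, 105 mm across, 24 mm high, lying behind the work, loose. Origin: centre of its underside.
Mind the look-alikes: they are no part of the job. What is shaped like the mould_top but pink is not meant.

How it is judged:
On the way:
1. the upper half is held level above the pins of the lower half, tab over tab (each hole within 50 mm of its pin in plan, underside above the pin tips, tilt under 0.2 rad) (horizontal distance between hole_a and pin_a below 0.05 m and horizontal distance between hole_b and pin_b below 0.05 m and height (world z) of each of hole_a, hole_b above 0.082 m and angle between mould_top's own z axis and vertical below 0.2 rad and contact force between the fingers and mould_top above 0.5 N), for 0.05 s.
At the end, for the whole second after the job is handed in: The upper half lies fully home on the lower half, the right way round: each hole's lower end within 4 mm of the foot of its own pin, tilt under 0.04 rad, at rest and released (distance between hole_a and pin_a below 0.004 m and distance between hole_b and pin_b below 0.004 m and angle between mould_top's own z axis and vertical below 0.04 rad and linear speed of mould_top below 0.02 m/s); the robot touches nothing.
It fails at once if the upper half is let go over the lower half while more than 8 mm above home (horizontal distance between hole_a and pin_a below 0.05 m and horizontal distance between hole_b and pin_b below 0.05 m and z of any of hole_a, hole_b in the frame of mould_base above 0.06 m and contact force between the fingers and mould_top below 0.1 N).
It fails at once if the upper half tips more than 0.25 rad while over the lower half (horizontal distance between hole_a and pin_a below 0.05 m and horizontal distance between hole_b and pin_b below 0.05 m and angle between mould_top's own z axis and vertical above 0.25 rad).
It fails at once if the cup or the tape roll is shifted more than 40 mm (distance of any of cup, tape from where it was at the start of the episode above 0.04 m).
It also fails if it takes over 48 s, if anything falls off the work surface, if the arm or the gripper's body presses on something with over 40 N, if the wrist force passes 120 N, or if a joint passes its speed limit or range.

## Working session

There is one attempt and no reset: what is moved stays moved. The work goes in short steps, Python scripts to look and compute and a tool call to move; the robot and the scene stay as the last step left them, time stands still between calls to the robot, and variables do not carry over. Pictures are saved under pics/ and viewed, at most 10 in all, crops included, and the job is handed in when it is done.

Besides the shell and the picture viewer there is one more tool, called after "Request:" as name(argument=value, ...) on one line, values as JSON. carry_out: Moves the arm, as the interface text tells. Its arguments: {"type":"object","properties":{"increments":{"type":"array","items":{"type":"object","properties":{"twist":{"type":"array","items":{"type":"number"}},"xyz":{"type":"array","items":{"type":"number"}},"hand":{"type":"number"}}}},"squeeze":{"type":"number"}},"required":["increments"]}

```bash
mkdir -p pics; cat > h.py <<'E'
import numpy as np, cv2
from plant import r, viewer
from scipy.spatial.transform import Rotation as R
def cam(n):
    o=r.get_obs(); c=viewer.camera(n)
    if 'T' in c: T=np.array(c['T'])
    else:
        M=np.eye(4); q=o['orientation']; M[:3,:3]=R.from_quat([q[1],q[2],q[3],q[0]]).as_matrix(); M[:3,3]=o['ee_pos']
        T=M@np.array(c['tool_from_camera'])
    return c,T
def cloud(c,T):
    d=c['depth']; h,w=d.shape
    u,v=np.meshgrid(np.arange(w),np.arange(h))
    p=cv2.undistortPoints(np.stack([u,v],-1).reshape(-1,1,2).astype(np.float32),np.array(c['K']),np.array(c['dist'])).reshape(h,w,2)
    P=np.stack([p[...,0]*d,-p[...,1]*d,-d],-1)
    W=P@T[:3,:3].T+T[:3,3]; W[d<=0]=np.nan
    return W
def save(n,f): cv2.imwrite('pics/'+n+'.png',cv2.cvtColor(f,cv2.COLOR_RGB2BGR))
E
python3 - <<'E'
from h import *
a,Ta=cam('top'); b,Tb=cam('side')
np.savez('s0.npz',top=a['frame'],W=cloud(a,Ta),side=b['frame'],Ws=cloud(b,Tb))
save('top0',cv2.resize(a['frame'],(800,600))); save('side0',b['frame'])
o=r.get_obs(); print(o)
E
```

```text
{'t': 0.1, 'joint_positions': array([ 1.4702256 ,  0.50177884, -0.42683388,  1.55133316,  0.22082618,
        1.1383008 , -0.21028446]), 'qd': array([ 0.00081461, -0.00211444,  0.00033705, -0.00314024,  0.00038558,
        0.00015889, -0.00021714]), 'joint_torque': array([-1.01037225e-02, -5.67872286e+01, -5.83827987e+00, -2.79910737e+01,
       -6.89477054e-02,  2.41135864e-02,  7.50228355e-05]), 'ee_pos': array([ 0.23100313, -0.60684306,  0.19777405]), 'orientation': array([-8.69371423e-04,  9.83495384e-01,  1.80931081e-01, -1.30510665e-04]), 'ft_force': array([ 0.47925357, -0.69415701, -0.68927052]), 'moment': array([ 0.01923458, -0.03195573,  0.01655698]), 'finger_force': 0.0, 'width': 1.0016911728584255}
```

View pics/top0.png

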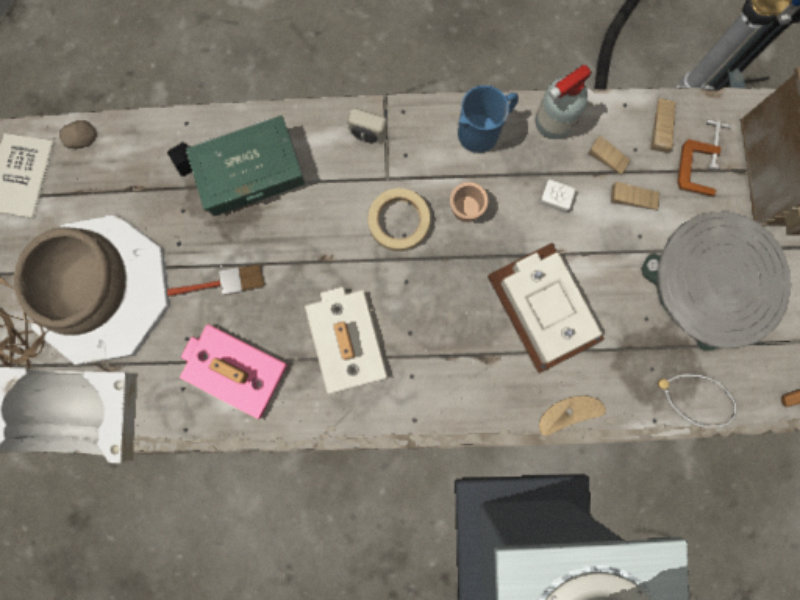

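View pics/side0.png

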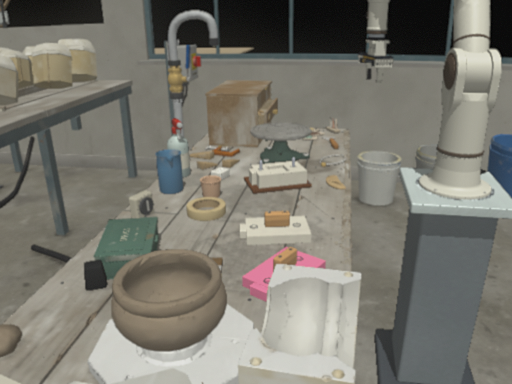

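The top view (800x600) shows two plates with grips: the white one at (345,340) and the pink one at (233,370). White plaster fits the description and pink is the look-alike. The base is at (552,307), the tape at (400,218) and the cup at (468,200). Next I'll measure the plate and base, and confirm with a crop.

```bash
python3 - <<'E'
from h import *
s=np.load('s0.npz'); W=s['W']; I=s['top']; k=.64
save('crop',cv2.resize(I[175:260,185:395],(798,323),interpolation=cv2.INTER_CUBIC))
def reg(x0,x1,y0,y1,lo,hi,nm,area=True):
    m=np.zeros(W.shape[:2],bool); m[int(y0*k):int(y1*k),int(x0*k):int(x1*k)]=1
    m&=(W[...,2]>lo)&(W[...,2]<hi)
    P=W[m]; rc=cv2.minAreaRect((P[:,:2]*1000).astype(np.float32))
    print(nm,m.sum(),'med',np.median(P,0).round(4),'rect',np.round(rc[0],1),np.round(rc[1],1),round(rc[2],2)); return P
reg(295,395,280,400,.012,.032,'plate')
reg(325,365,310,370,.045,.07,'grip')
reg(490,610,240,375,.042,.062,'baseface')
reg(490,610,240,375,.066,.1,'pins')
reg(525,550,260,285,.06,.1,'pinA'); reg(555,580,320,345,.06,.1,'pinB')
reg(360,440,180,255,.012,.04,'tape'); reg(440,495,175,225,.03,.07,'cup')
for n,(u,v) in dict(ha=(336,309),hb=(352,370),pa=(538,275),pb=(569,333)).items():
    u,v=int(u*k),int(v*k); print(n,np.nanmedian(W[v-3:v+4,u-3:u+4].reshape(-1,3),0).round(4))
E
```

```text
plate 2103 med [0.4979 0.3969 0.0221] rect [502.4 398.6] [164.6 100.6] 13.57
grip 194 med [0.4945 0.3965 0.0575] rect [495.5 396.7] [59.9 19.9] 13.48
baseface 2003 med [0.5406 0.0621 0.052 ] rect [545.8  62.2] [162.2 102.2] 24.87
pins 30 med [0.5009 0.0437 0.0789] rect [542.5  61.7] [108.3   7.6] 24.96
pinA 16 med [0.5882 0.0838 0.0772] rect [588.4  83.3] [6.5 6.7] 89.82
pinB 20 med [0.4965 0.0417 0.0788] rect [497.1  40.6] [7.9 8.1] 40.25
tape 682 med [0.6972 0.3027 0.0238] rect [699.7 303. ] [103.  104.2] 88.25
cup 235 med [0.7285 0.1836 0.0506] rect [720.9 186. ] [59.4 62.3] 87.18
ha [0.5537 0.4118 0.0183]
hb [0.4509 0.388  0.0183]
pa [0.5885 0.0822 0.0535]
pb [0.4945 0.039  0.055 ]
```

View pics/crop.png

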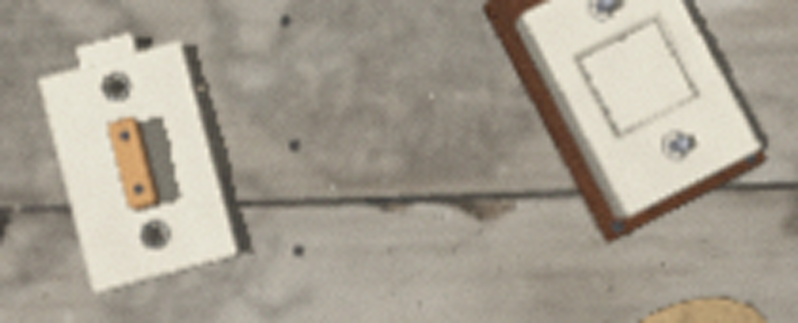

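The crop shows the white plaster plate with its tab away from the robot, holes at crop (116,86) and (155,233), and the grip between them. It is the part meant: the measured size is 165x100 mm with the grip at z=57.5 mm, at about (0.4955, 0.397) with heading 13.5°. The base is at about (0.539, 0.060), heading 24.9°.

Request:
carry_out(increments=[{"xyz":[0.22,0.34,0.04],"hand":-1},{"xyz":[0.22,0.34,0.04],"hand":-1},{"xyz":[0.22,0.34,0.04],"hand":-1},{"xyz":[0.22,0.34,0.04],"hand":-1},{"xyz":[0.22,0.34,0.04],"hand":-1},{"xyz":[0.22,0.34,0.04],"hand":-1},{"xyz":[0.22,0.34,0.04],"hand":-1},{"xyz":[0.22,0.34,0.04],"hand":-1},{"xyz":[0.22,0.34,0.04],"hand":-1},{"xyz":[0.22,0.34,0.04],"hand":-1}])

```text
schema error: expected keys twist, xyz, hand
```

Request:
carry_out(increments=[{"twist":[0,0,0],"xyz":[0.22,0.34,0.04],"hand":-1},{"twist":[0,0,0],"xyz":[0.22,0.34,0.04],"hand":-1},{"twist":[0,0,0],"xyz":[0.22,0.34,0.04],"hand":-1},{"twist":[0,0,0],"xyz":[0.22,0.34,0.04],"hand":-1},{"twist":[0,0,0],"xyz":[0.22,0.34,0.04],"hand":-1},{"twist":[0,0,0],"xyz":[0.22,0.34,0.04],"hand":-1},{"twist":[0,0,0],"xyz":[0.22,0.34,0.04],"hand":-1},{"twist":[0,0,0],"xyz":[0.22,0.34,0.04],"hand":-1},{"twist":[0,0,0],"xyz":[0.22,0.34,0.04],"hand":-1},{"twist":[0,0,0],"xyz":[0.22,0.34,0.04],"hand":-1}])

```text
t: 0.93
ee_pos: [0.4529, -0.2637, 0.2391]
orientation: [-0.0, 0.983, 0.182, 0.0]
ft_force: [1.0, -0.2, 0.3]
width: 1.0
finger_force: 0.0
```

Request:
carry_out(increments=[{"twist":[0,0,0],"xyz":[0.05,0.32,0.04],"hand":-1},{"twist":[0,0,0],"xyz":[0.05,0.32,0.04],"hand":-1},{"twist":[0,0,0],"xyz":[0.05,0.32,0.04],"hand":-1},{"twist":[0,0,0],"xyz":[0.05,0.32,0.04],"hand":-1},{"twist":[0,0,0],"xyz":[0.05,0.32,0.04],"hand":-1},{"twist":[0,0,0],"xyz":[0.05,0.32,0.04],"hand":-1},{"twist":[0,0,0],"xyz":[0.05,0.32,0.04],"hand":-1},{"twist":[0,0,0],"xyz":[0.05,0.32,0.04],"hand":-1},{"twist":[0,0,0],"xyz":[0.05,0.32,0.04],"hand":-1},{"twist":[0,0,0],"xyz":[0.05,0.32,0.04],"hand":-1}])

```text
t: 1.77
ee_pos: [0.5011, 0.0553, 0.2789]
orientation: [-0.0, 0.983, 0.184, 0.0]
ft_force: [-0.2, -0.8, -0.2]
width: 0.999
finger_force: 0.0
```

```bash
python3 - <<'E'
from h import *
c,T=cam('wrist'); W=cloud(c,T); save('w1',c['frame']); np.savez('w1.npz',f=c['frame'],W=W,T=T,K=c['K'],dist=c['dist'],d=c['depth'])
print(T.round(3),np.array(c['K']).round(1),c['dist']); o=r.get_obs();print(o['ee_pos'],o['joint_positions'])
for lo,hi,n in((.045,.06,'face'),(.066,.1,'pins')):
    m=(W[...,2]>lo)&(W[...,2]<hi)&(abs(W[...,0]-.54)<.1)&(abs(W[...,1]-.06)<.1)
    if m.sum()>5:
        rc=cv2.minAreaRect((W[m][:,:2]*1000).astype(np.float32)); print(n,m.sum(),np.median(W[m],0),rc)
    for q in ((.588,.083),(.495,.040)):
        k=m&(np.hypot(W[...,0]-q[0],W[...,1]-q[1])<.02)
        if lo>.06 and k.sum(): print(q,k.sum(),W[k].mean(0),W[k].min(0),W[k].max(0))
E
```

```text
[[ 0.361  0.889  0.281  0.578]
 [-0.933  0.344  0.109  0.085]
 [-0.    -0.301  0.953  0.464]
 [ 0.     0.     0.     1.   ]] [[273.3   0.  256.4]
 [  0.  273.3 193.3]
 [  0.    0.    1. ]] [-0.04909924  0.          0.          0.          0.        ]
[0.50097993 0.05286683 0.27838919] [ 0.58001021  0.21028308 -0.84220916  1.80188299  0.16783677  1.20407923
 -1.51686929]
face 5485 [0.55325819 0.06301273 0.05121894] ((547.0154418945312, 61.7081298828125), (165.65541076660156, 100.54923248291016), 24.903316497802734)
pins 86 [0.5872868  0.07796928 0.07775718] ((544.8458251953125, 60.32949447631836), (113.66203308105469, 8.917325019836426), 24.555429458618164)
(0.588, 0.083) 44 [0.59169587 0.08238914 0.07800249] [0.58706796 0.07770525 0.07274993] [0.59640998 0.08670901 0.08228553]
(0.495, 0.04) 42 [0.49821628 0.03944989 0.07679455] [0.493038   0.03449495 0.06672687] [0.50158296 0.0433523  0.08269123]
```

View pics/w1.png

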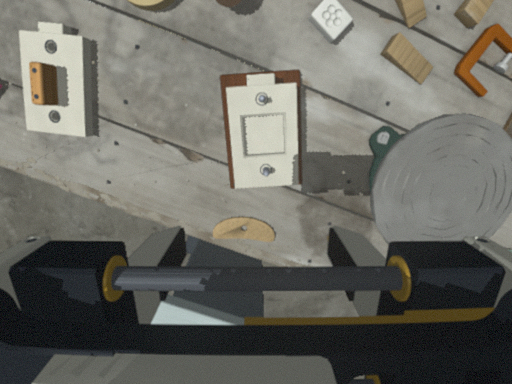

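The wrist view shows the base with its pins at (264,100) and (265,170), tab up and away, and the white plate at (57,80). Wrist and top estimates of the base agree to about 2 mm. Next I go to a hover near the plate.

Request:
carry_out(increments=[{"twist":[0,0,-0.13],"xyz":[-0.05,0.33,-0.08],"hand":-1},{"twist":[0,0,-0.13],"xyz":[-0.05,0.33,-0.08],"hand":-1},{"twist":[0,0,-0.13],"xyz":[-0.05,0.33,-0.08],"hand":-1},{"twist":[0,0,-0.13],"xyz":[-0.05,0.33,-0.08],"hand":-1},{"twist":[0,0,-0.13],"xyz":[-0.05,0.33,-0.08],"hand":-1},{"twist":[0,0,-0.13],"xyz":[-0.05,0.33,-0.08],"hand":-1},{"twist":[0,0,-0.13],"xyz":[-0.05,0.33,-0.08],"hand":-1},{"twist":[0,0,-0.13],"xyz":[-0.05,0.33,-0.08],"hand":-1},{"twist":[0,0,-0.13],"xyz":[-0.05,0.33,-0.08],"hand":-1},{"twist":[0,0,-0.13],"xyz":[-0.05,0.33,-0.08],"hand":-1}])

```text
t: 2.65
ee_pos: [0.4491, 0.3852, 0.1969]
orientation: [-0.001, 0.993, 0.119, -0.002]
ft_force: [-0.0, 0.1, -0.7]
width: 1.001
finger_force: 0.0
```

```bash
python3 - <<'E'
from h import *
c,T=cam('wrist'); W=cloud(c,T); save('w2',c['frame'])
o=r.get_obs();print(o['ee_pos'],o['orientation'],o['joint_positions'])
q=o['orientation'];print('heading',np.degrees(2*np.arctan2(q[2],q[1])))
near=(abs(W[...,0]-.5)<.1)&(abs(W[...,1]-.397)<.08)
for lo,hi,n in((.015,.03,'plate'),(.05,.066,'grip')):
    m=near&(W[...,2]>lo)&(W[...,2]<hi)
    if n=='grip': m&=np.hypot(W[...,0]-.4955,W[...,1]-.3967)<.045
    print(n,m.sum(),np.median(W[m],0),cv2.minAreaRect((W[m][:,:2]*1000).astype(np.float32)))
E
```

```text
[0.45061145 0.38248945 0.19723161] [ 4.74730015e-04  9.93075096e-01  1.17473541e-01 -1.26345670e-03] [-0.11437784  0.49815402 -0.85218637  1.69350425  0.40573622  1.13988548
 -2.41576825]
heading 13.49264385110696
plate 8542 [0.51017496 0.4008769  0.02127054] ((504.48577880859375, 397.8211975097656), (164.96043395996094, 101.04276275634766), 13.59467601776123)
grip 861 [0.49874075 0.39642496 0.05695859] ((497.7533264160156, 396.1479187011719), (59.386756896972656, 19.34479331970215), 13.624485969543457)
```

View pics/w2.png

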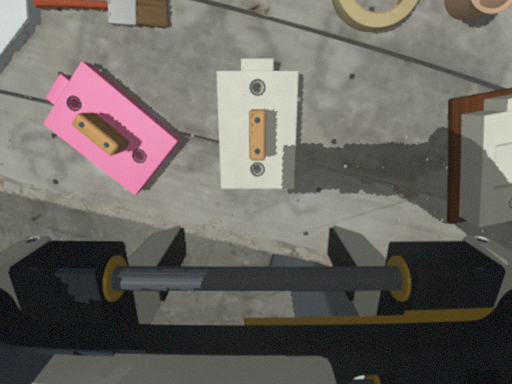

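The wrist view shows the white plate's grip at (257,134) and holes at (257,87) and (257,168), tab up; the pink look-alike is at left. I'll go down over the grip.

Request:
carry_out(increments=[{"twist":[0,0,0],"xyz":[0.046,0.0135,-0.04],"hand":-1},{"twist":[0,0,0],"xyz":[0.046,0.0135,-0.06],"hand":-1},{"twist":[0,0,0],"xyz":[0.046,0.0135,-0.09],"hand":-1},{"twist":[0,0,0],"xyz":[0.046,0.0135,-0.12],"hand":-1},{"twist":[0,0,0],"xyz":[0.046,0.0135,-0.14],"hand":-1},{"twist":[0,0,0],"xyz":[0.046,0.0135,-0.15],"hand":-1},{"twist":[0,0,0],"xyz":[0.046,0.0135,-0.16],"hand":-1},{"twist":[0,0,0],"xyz":[0.046,0.0135,-0.16],"hand":-1},{"twist":[0,0,0],"xyz":[0.046,0.0135,-0.16],"hand":-1}])

```text
t: 3.45
ee_pos: [0.4984, 0.3954, 0.0395]
orientation: [0.0, 0.993, 0.116, 0.0]
ft_force: [0.8, -0.4, 0.3]
width: 1.002
finger_force: 0.0
```

Request:
carry_out(increments=[{"twist":[0,0,0],"xyz":[0,0,0],"hand":0.3},{"twist":[0,0,0],"xyz":[0,0,0],"hand":0.5},{"twist":[0,0,0],"xyz":[0,0,0],"hand":0.7},{"twist":[0,0,0],"xyz":[0,0,0],"hand":1},{"twist":[0,0,0],"xyz":[0,0,0],"hand":1},{"twist":[0,0,0],"xyz":[0,0,0],"hand":1},{"twist":[0,0,0],"xyz":[0,0,0],"hand":1},{"twist":[0,0,0],"xyz":[0,0,0],"hand":1},{"twist":[0,0,0],"xyz":[0,0,0],"hand":1},{"twist":[0,0,0],"xyz":[0,0,0],"hand":1}], squeeze=40)

```text
t: 4.28
ee_pos: [0.4973, 0.396, 0.0386]
orientation: [0.0, 0.993, 0.117, -0.0]
ft_force: [0.9, 0.3, -0.4]
width: 0.326
finger_force: 0.0
```

```bash
python3 - <<'E'
from h import *
o=r.get_obs();print(o); q=o['orientation'];print('heading',np.degrees(2*np.arctan2(q[2],q[1])))
E
```

```text
{'t': 4.2833, 'joint_positions': array([-0.21871067,  0.74372188, -0.70465373,  1.6928633 ,  0.58108771,
        0.92547223, -2.49108317]), 'qd': array([ 0.00058913,  0.00222355,  0.00019584, -0.0001925 ,  0.00128355,
        0.00162304,  0.00020806]), 'joint_torque': array([-2.96113059e-03, -5.89903629e+01, -1.31873059e+01, -2.11694795e+01,
        4.47434513e-02, -7.64118810e-02,  4.78286978e-06]), 'ee_pos': array([0.49726768, 0.3960148 , 0.03864044]), 'orientation': array([ 3.85064911e-05,  9.93173511e-01,  1.16646349e-01, -6.33684549e-05]), 'ft_force': array([ 0.85707866,  0.309018  , -0.37888521]), 'moment': array([-0.06413045,  0.02056826, -0.02221105]), 'finger_force': 0.0, 'width': 0.3259525318417901}
heading 13.397186109216591
```

Fingers are still closing.

Request:
carry_out(increments=[{"twist":[0,0,0],"xyz":[0,0,0],"hand":1},{"twist":[0,0,0],"xyz":[0,0,0],"hand":1},{"twist":[0,0,0],"xyz":[0,0,0],"hand":1},{"twist":[0,0,0],"xyz":[0,0,0],"hand":1},{"twist":[0,0,0],"xyz":[0,0,0],"hand":1}], squeeze=40)

```text
t: 4.7
ee_pos: [0.4973, 0.396, 0.0387]
orientation: [0.0, 0.993, 0.117, -0.0]
ft_force: [-0.1, -0.0, 1.5]
width: 0.012
finger_force: 0.0
```

Request:
carry_out(increments=[{"twist":[0,0,0],"xyz":[0,0,0.01],"hand":1},{"twist":[0,0,0],"xyz":[0,0,0.02],"hand":1},{"twist":[0,0,0],"xyz":[0,0,0.04],"hand":1},{"twist":[0,0,0],"xyz":[0,0,0.06],"hand":1},{"twist":[0,0,0],"xyz":[0,0,0.09],"hand":1},{"twist":[0,0,0],"xyz":[0,0,0.11],"hand":1},{"twist":[0,0,0],"xyz":[0,0,0.12],"hand":1},{"twist":[0,0,0],"xyz":[0,0,0.12],"hand":1},{"twist":[0,0,0],"xyz":[0,0,0.12],"hand":1}])

```text
t: 5.45
ee_pos: [0.4976, 0.3959, 0.1591]
orientation: [-0.0, 0.993, 0.117, 0.001]
ft_force: [-0.6, 0.1, 0.7]
width: 0.004
finger_force: 0.0
```

```bash
python3 - <<'E'
from h import *
c,T=cam('wrist'); W=cloud(c,T); save('w3',c['frame']); o=r.get_obs()
for k in('ee_pos','orientation','joint_positions','ft_force','moment','width','finger_force'): print(k,o[k])
# plate plane, in view
e=o['ee_pos']; m=(np.hypot(W[...,0]-e[0],W[...,1]-e[1])<.1)&(abs(W[...,2]-(e[2]-.0386+.022))<.009)
P=W[m]; A=np.c_[P[:,:2]-e[:2],np.ones(len(P))]; s=np.linalg.lstsq(A,P[:,2],rcond=None)[0]; print(m.sum(),s,cv2.minAreaRect((P[:,:2]*1000).astype(np.float32)))
E
```

```text
ee_pos [0.4970388  0.39533312 0.1579515 ]
orientation [ 5.03117119e-04  9.93182911e-01  1.16564759e-01 -3.29545263e-04]
joint_positions [-0.16102708  0.60714464 -0.79055868  1.61917819  0.46871907  1.11574867
 -2.41030663]
ft_force [-0.84332631 -1.7668431  -0.46577242]
moment [-0.01303582  0.00132435  0.00644178]
width 0.008063405547105348
finger_force 0.0
0 [0. 0. 0.] ((0.0, 0.0), (0.0, 0.0), 0.0)
```

View pics/w3.png

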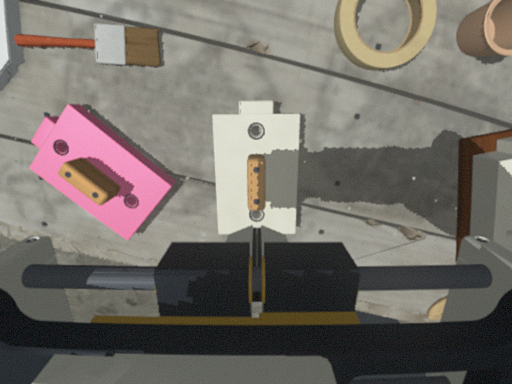

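The wrist view shows the grip (256,183) still on the bench with shut fingers at (257,250), so the grasp missed. I'll check whether the plate moved and where the fingertips really are.

```bash
python3 - <<'E'
from h import *
o=r.get_obs();print(o['ee_pos'])
c,T=cam('wrist'); W=cloud(c,T)
for v in range(225,320,8): print(v,W[v,257].round(4),W[v,252].round(4))
near=(abs(W[...,0]-.5)<.1)&(abs(W[...,1]-.397)<.08)
for lo,hi in((.015,.03),(.05,.066)):
    m=near&(W[...,2]>lo)&(W[...,2]<hi); print(m.sum(),cv2.minAreaRect((W[m][:,:2]*1000).astype(np.float32)))
b,T=cam('side'); save('side1',cv2.resize(b['frame'][60:300,180:420],(600,600)))
W=cloud(b,T); np.savez('s1.npz',W=W,f=b['frame'])
m=(abs(W[...,0]-.5)<.12)&(abs(W[...,1]-.397)<.12)&(W[...,2]>.07)&(W[...,2]<.25); P=W[m]
for z in np.arange(.07,.25,.01):
    k=(P[:,2]>z)&(P[:,2]<z+.01)
    if k.any(): print(round(z,3),k.sum(),P[k].min(0).round(3),P[k].max(0).round(3))
E
```

```text
[0.4970388  0.39533312 0.1579515 ]
225 [0.4361 0.3796 0.0209] [0.4355 0.386  0.0227]
233 [0.506  0.3969 0.1925] [0.5073 0.4002 0.1967]
241 [0.5058 0.3969 0.2025] [0.5068 0.4    0.2057]
249 [0.5059 0.3969 0.212 ] [0.5063 0.3998 0.2138]
257 [0.5064 0.3971 0.221 ] [0.5057 0.3995 0.2209]
265 [0.5068 0.3972 0.229 ] [0.505  0.3993 0.2271]
273 [0.5272 0.4022 0.267 ] [0.5267 0.4038 0.2668]
281 [0.525  0.4017 0.268 ] [0.5241 0.4031 0.2674]
289 [0.522 0.401 0.268] [0.5213 0.4025 0.2676]
297 [0.491  0.3935 0.232 ] [0.4897 0.3957 0.2311]
305 [-0.354   0.1884 -0.7979] [-0.3635  0.2124 -0.8024]
313 [-0.4021  0.1769 -0.7967] [-0.4149  0.2005 -0.8046]
9090 ((504.7704772949219, 397.93939208984375), (165.64198303222656, 100.47314453125), 13.612588882446289)
938 ((498.1748352050781, 396.4755859375), (58.74859619140625, 19.29227638244629), 13.974151611328125)
0.18 9 [0.485 0.398 0.188] [0.505 0.404 0.19 ]
0.19 34 [0.483 0.385 0.19 ] [0.51  0.414 0.2  ]
0.2 44 [0.483 0.386 0.2  ] [0.51  0.417 0.21 ]
0.21 44 [0.483 0.388 0.21 ] [0.509 0.418 0.219]
0.22 46 [0.483 0.39  0.22 ] [0.509 0.421 0.23 ]
0.23 14 [0.483 0.41  0.23 ] [0.503 0.419 0.233]
```

View pics/side1.png

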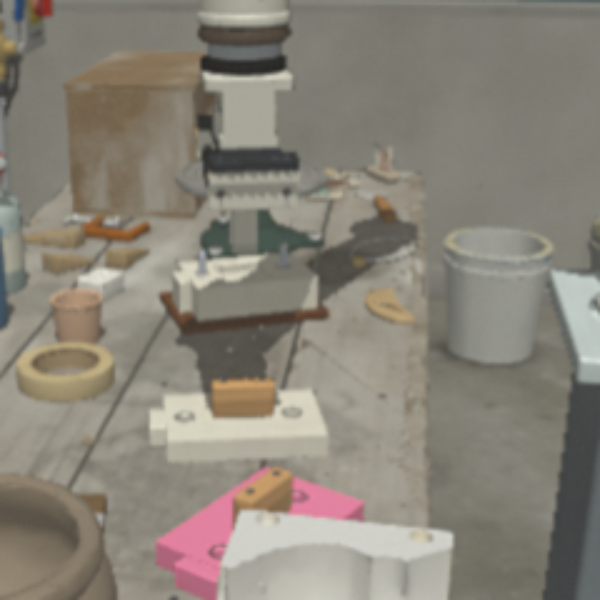

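The side view shows the closed fingers at (245,230) hanging well above the plate. Depth from both cameras puts the fingertips at z≈0.188 while the TCP reads 0.158. So the tips are about 30 mm above the reported TCP, not 8 mm below it as the text says. The plate hasn't moved. I'll open the gripper, measure the open tips, and go by the measured offset.

Request:
carry_out(increments=[{"twist":[0,0,0],"xyz":[0,0,-0.04],"hand":-1},{"twist":[0,0,0],"xyz":[0,0,-0.06],"hand":-1},{"twist":[0,0,0],"xyz":[0,0,-0.06],"hand":-1},{"twist":[0,0,0],"xyz":[0,0,-0.06],"hand":-1},{"twist":[0,0,0],"xyz":[0,0,-0.06],"hand":-1},{"twist":[0,0,0],"xyz":[0,0,-0.06],"hand":-1},{"twist":[0,0,0],"xyz":[0,0,-0.06],"hand":-1},{"twist":[0,0,0],"xyz":[0,0,-0.06],"hand":-1},{"twist":[0,0,0],"xyz":[0,0,-0.06],"hand":-1},{"twist":[0,0,0],"xyz":[0,0,-0.06],"hand":-1}])

```text
t: 6.43
ee_pos: [0.4976, 0.3962, 0.0993]
orientation: [-0.0, 0.993, 0.117, 0.0]
ft_force: [-0.6, -0.7, -0.5]
width: 0.679
finger_force: 0.0
```

```bash
cat > tips.py <<'E'
from h import *
o=r.get_obs();print(o['t'],o['ee_pos'],o['width'],o['finger_force'],o['ft_force'])
e=o['ee_pos']; q=o['orientation']; h=2*np.arctan2(q[2],q[1]); print('heading',np.degrees(h),'tilt',np.degrees(2*np.hypot(q[0],q[3])))
C,S=np.cos(h),np.sin(h)
for n in('side','wrist'):
    c,T=cam(n); W=cloud(c,T); D=W-e; L=np.stack([C*D[...,0]+S*D[...,1],-S*D[...,0]+C*D[...,1],W[...,2]],-1)
    m=(abs(L[...,0])<.04)&(abs(L[...,1])<.08)&(W[...,2]>.064)&(W[...,2]<e[2]+.09); P=L[m]
    for z in np.arange(.06,e[2]+.09,.01):
        k=(P[:,2]>=z)&(P[:,2]<z+.01)
        if k.sum()>3: print(n,round(z,3),k.sum(),P[k].min(0).round(3),P[k].max(0).round(3),P[k].mean(0).round(3))
E
python3 tips.py
```

```text
6.4333 [0.49759814 0.39617354 0.09930885] 0.6794051200805356 0.0 [-0.64212095 -0.70307556 -0.53458983]
heading 13.390318303889819 tilt 0.05091011036888888
side 0.13 36 [-0.011 -0.036  0.13 ] [0.01  0.048 0.14 ] [0.002 0.019 0.135]
side 0.14 54 [-0.01  -0.034  0.14 ] [0.01  0.051 0.15 ] [0.002 0.028 0.145]
side 0.15 45 [-0.01  -0.034  0.15 ] [0.01  0.052 0.16 ] [0.001 0.042 0.155]
side 0.16 42 [-0.01   0.048  0.16 ] [0.01  0.053 0.17 ] [0.001 0.05  0.165]
side 0.17 40 [-0.01   0.048  0.171] [0.01  0.054 0.179] [0.001 0.051 0.175]
side 0.18 11 [-0.009  0.05   0.18 ] [0.011 0.055 0.182] [0.001 0.053 0.181]
wrist 0.12 110 [-0.009 -0.04   0.126] [0.011 0.039 0.13 ] [ 0.004 -0.     0.128]
wrist 0.13 505 [-0.009 -0.049  0.13 ] [0.011 0.049 0.14 ] [0.006 0.    0.135]
wrist 0.14 679 [-0.009 -0.05   0.14 ] [0.012 0.05  0.15 ] [0.008 0.    0.145]
wrist 0.15 737 [-0.003 -0.051  0.15 ] [0.012 0.05  0.16 ] [ 0.01  -0.     0.155]
wrist 0.16 728 [-0.01  -0.049  0.16 ] [0.012 0.049 0.17 ] [ 0.01  -0.     0.165]
wrist 0.17 479 [-0.011 -0.046  0.17 ] [0.012 0.045 0.18 ] [-0.    -0.     0.174]
wrist 0.18 419 [-0.011 -0.036  0.18 ] [0.008 0.036 0.189] [-0.002  0.002  0.185]
```

The measured tips are about 29 mm above the reported TCP, and centred laterally. I'll descend to TCP z≈0.004 (tips about 33 mm, grip 22–58 mm).

Request:
carry_out(increments=[{"twist":[0,0,0],"xyz":[0,0,-0.02],"hand":-1},{"twist":[0,0,0],"xyz":[0,0,-0.04],"hand":-1},{"twist":[0,0,0],"xyz":[0,0,-0.055],"hand":-1},{"twist":[0,0,0],"xyz":[0,0,-0.07],"hand":-1},{"twist":[0,0,0],"xyz":[0,0,-0.08],"hand":-1},{"twist":[0,0,0],"xyz":[0,0,-0.087],"hand":-1},{"twist":[0,0,0],"xyz":[0,0,-0.092],"hand":-1},{"twist":[0,0,0],"xyz":[0,0,-0.095],"hand":-1},{"twist":[0,0,0],"xyz":[0,0,-0.095],"hand":-1}])

```text
t: 7.28
ee_pos: [0.4973, 0.3961, 0.0035]
orientation: [0.0, 0.993, 0.117, -0.0]
ft_force: [-0.8, 0.3, 0.3]
width: 1.001
finger_force: 0.0
```

Request:
carry_out(increments=[{"twist":[0,0,0],"xyz":[0,0,0],"hand":1},{"twist":[0,0,0],"xyz":[0,0,0],"hand":1},{"twist":[0,0,0],"xyz":[0,0,0],"hand":1},{"twist":[0,0,0],"xyz":[0,0,0],"hand":1},{"twist":[0,0,0],"xyz":[0,0,0],"hand":1},{"twist":[0,0,0],"xyz":[0,0,0],"hand":1},{"twist":[0,0,0],"xyz":[0,0,0],"hand":1},{"twist":[0,0,0],"xyz":[0,0,0],"hand":1},{"twist":[0,0,0],"xyz":[0,0,0],"hand":1},{"twist":[0,0,0],"xyz":[0,0,0],"hand":1}], squeeze=40)

```text
t: 8.12
ee_pos: [0.4973, 0.3961, 0.0037]
orientation: [0.0, 0.993, 0.117, -0.0]
ft_force: [1.3, -0.3, 0.2]
width: 0.325
finger_force: 0.0
```

Request:
carry_out(increments=[{"twist":[0,0,0],"xyz":[0,0,0],"hand":1},{"twist":[0,0,0],"xyz":[0,0,0],"hand":1},{"twist":[0,0,0],"xyz":[0,0,0],"hand":1},{"twist":[0,0,0],"xyz":[0,0,0],"hand":1}])

```text
t: 8.45
ee_pos: [0.4973, 0.3962, 0.0037]
orientation: [-0.0, 0.993, 0.117, 0.0]
ft_force: [0.5, 0.2, 0.1]
width: 0.215
finger_force: 40.0
```

Gripped: opening 19.8 mm at 40 N. Lift.

Request:
carry_out(increments=[{"twist":[0,0,0],"xyz":[0,0,0.01],"hand":1},{"twist":[0,0,0],"xyz":[0,0,0.025],"hand":1},{"twist":[0,0,0],"xyz":[0,0,0.045],"hand":1},{"twist":[0,0,0],"xyz":[0,0,0.07],"hand":1},{"twist":[0,0,0],"xyz":[0,0,0.095],"hand":1},{"twist":[0,0,0],"xyz":[0,0,0.115],"hand":1},{"twist":[0,0,0],"xyz":[0,0,0.12],"hand":1},{"twist":[0,0,0],"xyz":[0,0,0.12],"hand":1},{"twist":[0,0,0],"xyz":[0,0,0.12],"hand":1}])

```text
t: 9.2
ee_pos: [0.4971, 0.3953, 0.1234]
orientation: [0.0, 0.993, 0.117, -0.0]
ft_force: [0.4, -0.7, -5.6]
width: 0.212
finger_force: 40.0
```

```bash
cat > pl.py <<'E'
from h import *
def plate(c='wrist'):
    o=r.get_obs(); e=o['ee_pos']; q=o['orientation']; h=2*np.arctan2(q[2],q[1]); C,S=np.cos(h),np.sin(h)
    c,T=cam(c); W=cloud(c,T); D=W-e; L=np.stack([C*D[...,0]+S*D[...,1],-S*D[...,0]+C*D[...,1],D[...,2]],-1)
    print('ee',o['t'],e.round(4),'heading',np.degrees(h).round(2),'F',o['ft_force'].round(1),'M',o['moment'].round(2),'w',o['width'].round(3),o['finger_force'])
    m=(abs(L[...,0])<.1)&(abs(L[...,1])<.06)&(abs(L[...,2]-.0185)<.012); P=L[m]
    if len(P)>50:
        A=np.c_[P[:,:2],np.ones(len(P))]; s=np.linalg.lstsq(A,P[:,2],rcond=None)[0]
        print('plate(tool frame, heading-aligned)',len(P),'plane',s.round(4),'rect',cv2.minAreaRect((P[:,:2]*1000).astype(np.float32)),'max',P.max(0),'min',P.min(0))
    return c,L,W
if __name__=='__main__':
    c,L,W=plate(); save('w4',c['frame'])
E
python3 pl.py
```

```text
Traceback (most recent call last):
  File "pl.py", line 12, in <module>
    c,L,W=plate(); save('w4',c['frame'])
          ~~~~~^^
  File "pl.py", line 5, in plate
    print('ee',o['t'],e.round(4),'heading',np.degrees(h).round(2),'F',o['ft_force'].round(1),'M',o['moment'].round(2),'w',o['width'].round(3),o['finger_force'])
                                                                                                                          ^^^^^^^^^^^^^^^^
AttributeError: 'float' object has no attribute 'round'
```

```bash
sed -i "s/o\['width'\].round(3)/o['width']/" pl.py; python3 pl.py
```

```text
ee 9.25 [0.4967 0.3949 0.1225] heading 13.39 F [-0.8 -0.4 -6.3] M [0.03 0.04 0.05] w 0.2143789133899717 39.99217092990875
plate(tool frame, heading-aligned) 19427 plane [-0.0064 -0.001   0.0177] rect ((10.39105224609375, -0.21171188354492188), (101.26179504394531, 160.67959594726562), 89.86933135986328) max [0.09071401 0.05041625 0.03049607] min [-0.06999013 -0.05084618  0.00654923]
```

View pics/w4.png

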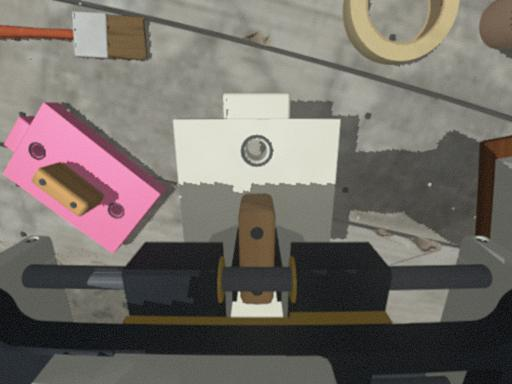

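The plate is held level: hole_a is at (257,150) and the tab end sits 90.7 mm ahead of the TCP, so the plate is centred to about 1 mm. Next I carry it over the pins and turn it 0.2 rad.

Request:
carry_out(increments=[{"twist":[0,0,0.01],"xyz":[0.002,-0.013,0],"hand":1},{"twist":[0,0,0.03],"xyz":[0.005,-0.036,0],"hand":1},{"twist":[0,0,0.05],"xyz":[0.009,-0.067,0],"hand":1},{"twist":[0,0,0.07],"xyz":[0.013,-0.1,0],"hand":1},{"twist":[0,0,0.09],"xyz":[0.017,-0.133,0],"hand":1},{"twist":[0,0,0.11],"xyz":[0.021,-0.165,0],"hand":1},{"twist":[0,0,0.13],"xyz":[0.025,-0.195,0],"hand":1},{"twist":[0,0,0.15],"xyz":[0.029,-0.222,0],"hand":1},{"twist":[0,0,0.17],"xyz":[0.032,-0.245,0],"hand":1},{"twist":[0,0,0.19],"xyz":[0.034,-0.263,0],"hand":1}])

```text
t: 10.13
ee_pos: [0.5306, 0.1296, 0.1221]
orientation: [0.0, 0.978, 0.21, -0.002]
ft_force: [0.3, 0.5, -4.8]
width: 0.213
finger_force: 40.0
```

Request:
carry_out(increments=[{"twist":[0,0,0.01],"xyz":[0.002,-0.018,0],"hand":1},{"twist":[0,0,0.01],"xyz":[0.005,-0.037,0],"hand":1},{"twist":[0,0,0.01],"xyz":[0.007,-0.053,0],"hand":1},{"twist":[0,0,0.01],"xyz":[0.009,-0.066,0],"hand":1},{"twist":[0,0,0.01],"xyz":[0.0095,-0.0735,0],"hand":1},{"twist":[0,0,0.01],"xyz":[0.0095,-0.0735,0],"hand":1},{"twist":[0,0,0.01],"xyz":[0.0095,-0.0735,0],"hand":1},{"twist":[0,0,0.01],"xyz":[0.0095,-0.0735,0],"hand":1}])

```text
t: 10.8
ee_pos: [0.5405, 0.0612, 0.1237]
orientation: [-0.001, 0.976, 0.216, 0.0]
ft_force: [-0.6, 0.3, -5.1]
width: 0.215
finger_force: 40.0
```

```bash
python3 - <<'E'
from pl import *
c,L,W=plate(); save('w5',cv2.resize(c['frame'][60:260,140:380],(720,600)))
# hole A: dark/low points inside plate near x=.056
m=(np.hypot(L[...,0]-.0567,L[...,1])<.012)&(L[...,2]<.0165); print('hole low pts',m.sum(),L[m].mean(0) if m.any() else 0, W[m].mean(0) if m.any() else 0)
for z in (.05,.06,.07,.076):
    k=m&(W[...,2]>z)&(W[...,2]<z+.01); print(z,k.sum(),W[k].mean(0) if k.any() else '')
E
```

```text
ee 10.8 [0.5405 0.0612 0.1237] heading 24.95 F [-0.6  0.3 -5.1] M [-0.    0.04 -0.05] w 0.21471052488504222 39.992215633392334
plate(tool frame, heading-aligned) 19398 plane [-0.004   0.0018  0.0178] rect ((10.301414489746094, -0.4606475830078125), (160.6888427734375, 101.0574722290039), 0.38291874527931213) max [0.09060546 0.05032048 0.0303496 ] min [-0.07016609 -0.05083998  0.00650103]
hole low pts 348 [ 0.05263593 -0.00020715 -0.01183275] [0.58833066 0.08321951 0.11186483]
0.05 64 [0.58326039 0.08238945 0.05144478]
0.06 0 
0.07 22 [0.58890246 0.08256272 0.07694797]
0.076 40 [0.59014887 0.08243315 0.07968449]
```

View pics/w5.png

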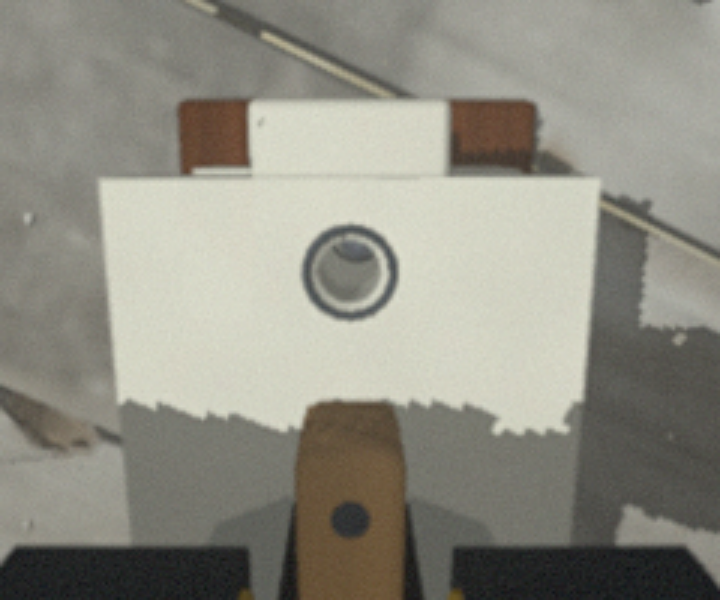

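Through hole_a (crop (350,272)) the pin tip shows, and the base's tab lies behind the plate's tab. Measured pin_a is (0.5917,0.0824) and the hole is at about (0.592,0.085) while still settling. I'll lower to just above the tips, shift y by −1.5 mm, and re-measure.

Request:
carry_out(increments=[{"twist":[0,0,0],"xyz":[0,-0.0015,-0.006],"hand":1},{"twist":[0,0,0],"xyz":[0,-0.0015,-0.014],"hand":1},{"twist":[0,0,0],"xyz":[0,-0.0015,-0.022],"hand":1},{"twist":[0,0,0],"xyz":[0,-0.0015,-0.027],"hand":1},{"twist":[0,0,0],"xyz":[0,-0.0015,-0.029],"hand":1},{"twist":[0,0,0],"xyz":[0,-0.0015,-0.029],"hand":1},{"twist":[0,0,0],"xyz":[0,-0.0015,-0.029],"hand":1},{"twist":[0,0,0],"xyz":[0,-0.0015,-0.029],"hand":1},{"twist":[0,0,0],"xyz":[0,-0.0015,-0.029],"hand":1},{"twist":[0,0,0],"xyz":[0,-0.0015,-0.029],"hand":1}])

```text
t: 11.68
ee_pos: [0.5411, 0.0581, 0.0951]
orientation: [0.0, 0.977, 0.215, 0.0]
ft_force: [0.8, 1.1, -5.5]
width: 0.21
finger_force: 40.0
```

```bash
cat > chk.py <<'E'
from pl import *
c,L,W=plate()
# rim of hole: circle via plate-top points missing; pin: high points inside the hole
near=np.hypot(L[...,0]-.0567,L[...,1])<.012
low=near&(L[...,2]<.0145)
f=low.astype(np.uint8); cs,_=cv2.findContours(f,0,1); k=max(cs,key=cv2.contourArea)
(u,v),rad=cv2.minEnclosingCircle(k); print('hole px',u,v,rad)
pin=near&(W[...,2]>.066)&(W[...,2]<.084)&low
print('pin pts',pin.sum(),W[pin].mean(0).round(4) if pin.any() else '',L[pin].min(0).round(4),L[pin].max(0).round(4),'zmax',W[pin][:,2].max())
# base face heading/edges visible below, tab end
for n in('top','side'):
    plate(n)
E
python3 chk.py
```

```text
ee 11.6833 [0.5411 0.0581 0.0951] heading 24.85 F [ 0.8  1.1 -5.5] M [-0.03  0.03  0.02] w 0.2098275786101819 39.99217629432678
plate(tool frame, heading-aligned) 19410 plane [-0.004   0.0003  0.0178] rect ((10.264244079589844, -0.2707557678222656), (160.734130859375, 100.99449157714844), 0.029728809371590614) max [0.09063091 0.0502389  0.03049369] min [-0.07011256 -0.05075084  0.00680318]
hole px 256.58905029296875 150.38356018066406 10.70156478881836
pin pts 100 [0.5914 0.0822 0.0789] [ 0.0516 -0.0037 -0.0227] [ 0.0591  0.0053 -0.0121] zmax 0.08293008551410899
ee 11.7333 [0.5411 0.058  0.095 ] heading 24.85 F [-0.1  0.7 -4.2] M [0.01 0.   0.04] w 0.2142786863672364 39.99210476875305
plate(tool frame, heading-aligned) 1277 plane [-0.0032 -0.008   0.0184] rect ((6.8541259765625, 0.530548095703125), (101.53492736816406, 164.6126251220703), 89.89234161376953) max [0.08913448 0.05142565 0.02495014] min [-0.07547776 -0.05012233  0.00665824]
ee 11.7833 [0.5411 0.058  0.095 ] heading 24.85 F [ 0.8  0.4 -5.3] M [ 0.01  0.   -0.03] w 0.21561803611152525 39.992074370384216
plate(tool frame, heading-aligned) 699 plane [-0.0115 -0.0781  0.0199] rect ((7.1302490234375, 3.206340789794922), (107.77964782714844, 168.93603515625), 89.98001861572266) max [0.09160334 0.05707576 0.03017751] min [-0.07734877 -0.05070158  0.00654265]
```

Both cameras agree that the pins sit about 1 mm to the tool's left and slightly back. I'll correct by (−0.8,+1.0) mm, then ease down over the noses.

Request:
carry_out(increments=[{"twist":[0,0,0],"xyz":[-0.0008,0.001,0],"hand":1},{"twist":[0,0,0],"xyz":[-0.0008,0.001,-0.003],"hand":1},{"twist":[0,0,0],"xyz":[-0.0008,0.001,-0.006],"hand":1},{"twist":[0,0,0],"xyz":[-0.0008,0.001,-0.009],"hand":1},{"twist":[0,0,0],"xyz":[-0.0008,0.001,-0.012],"hand":1},{"twist":[0,0,0],"xyz":[-0.0008,0.001,-0.015],"hand":1},{"twist":[0,0,0],"xyz":[-0.0008,0.001,-0.018],"hand":1},{"twist":[0,0,0],"xyz":[-0.0008,0.001,-0.02],"hand":1},{"twist":[0,0,0],"xyz":[-0.0008,0.001,-0.02],"hand":1},{"twist":[0,0,0],"xyz":[-0.0008,0.001,-0.02],"hand":1}])

```text
t: 12.67
ee_pos: [0.5399, 0.0591, 0.0746]
orientation: [-0.0, 0.977, 0.215, -0.0]
ft_force: [0.2, 0.5, -5.4]
width: 0.219
finger_force: 40.0
```

```bash
python3 chk.py
```

```text
ee 12.6667 [0.5399 0.0591 0.0746] heading 24.86 F [ 0.2  0.5 -5.4] M [-0.01 -0.01 -0.  ] w 0.21905447416315882 39.992074370384216
plate(tool frame, heading-aligned) 19425 plane [-0.0049  0.001   0.0178] rect ((10.412086486816406, -0.3155784606933594), (160.4574432373047, 100.96004486083984), 0.1727934330701828) max [0.09061901 0.05031754 0.03048867] min [-0.06981818 -0.05066955  0.00651789]
hole px 256.20001220703125 150.0 10.248991012573242
pin pts 230 [0.5903 0.082  0.0781] [ 0.0497 -0.0067 -0.0038] [0.061  0.0062 0.0094] zmax 0.08396845585038096
ee 12.7167 [0.5401 0.0592 0.0747] heading 24.86 F [-0.5  0.2 -5.3] M [-0.    0.01  0.01] w 0.21529057446056532 39.99213695526123
plate(tool frame, heading-aligned) 1233 plane [-0.004  -0.005   0.0185] rect ((6.527503967285156, 0.7506103515625), (163.6239776611328, 101.46824645996094), 0.20739296078681946) max [0.08835979 0.05131628 0.02453727] min [-0.07523602 -0.0502204   0.0066249 ]
ee 12.7667 [0.5401 0.0591 0.0748] heading 24.86 F [-1.1  0.4 -4.8] M [ 0.02 -0.02 -0.01] w 0.21817755927922092 39.99216020107269
plate(tool frame, heading-aligned) 714 plane [-0.0129 -0.0764  0.0198] rect ((7.584869384765625, 2.304210662841797), (166.2302703857422, 110.79398345947266), 1.2664321660995483) max [0.09085113 0.05650485 0.03045367] min [-0.07518471 -0.05465749  0.00650581]
```

It went over both pins with no lateral force, and the underside is at about 70.5 mm. Continue gently to the face.

Request:
carry_out(increments=[{"twist":[0,0,0],"xyz":[0,0,-0.003],"hand":1},{"twist":[0,0,0],"xyz":[0,0,-0.006],"hand":1},{"twist":[0,0,0],"xyz":[0,0,-0.009],"hand":1},{"twist":[0,0,0],"xyz":[0,0,-0.012],"hand":1},{"twist":[0,0,0],"xyz":[0,0,-0.014],"hand":1},{"twist":[0,0,0],"xyz":[0,0,-0.016],"hand":1},{"twist":[0,0,0],"xyz":[0,0,-0.017],"hand":1},{"twist":[0,0,0],"xyz":[0,0,-0.018],"hand":1},{"twist":[0,0,0],"xyz":[0,0,-0.018],"hand":1},{"twist":[0,0,0],"xyz":[0,0,-0.018],"hand":1}])

```text
t: 13.65
ee_pos: [0.5401, 0.0591, 0.0568]
orientation: [-0.0, 0.977, 0.215, 0.0]
ft_force: [0.6, 0.1, -4.7]
width: 0.217
finger_force: 40.0
```

Request:
carry_out(increments=[{"twist":[0,0,0],"xyz":[0,0,-0.0005],"hand":1},{"twist":[0,0,0],"xyz":[0,0,-0.001],"hand":1},{"twist":[0,0,0],"xyz":[0,0,-0.001],"hand":1},{"twist":[0,0,0],"xyz":[0,0,-0.001],"hand":1}])

```text
t: 13.98
ee_pos: [0.5401, 0.059, 0.0558]
orientation: [0.0, 0.977, 0.215, 0.0]
ft_force: [-0.0, 0.5, -4.1]
width: 0.215
finger_force: 40.0
```

```bash
python3 pl.py
```

```text
ee 13.9833 [0.5401 0.059  0.0558] heading 24.85 F [-0.   0.5 -4.1] M [-0.05  0.05 -0.01] w 0.2146411738934788 39.99200642108917
plate(tool frame, heading-aligned) 19614 plane [-0.004   0.0006  0.0178] rect ((10.492195129394531, -0.2704048156738281), (160.35043334960938, 101.23039245605469), 0.3614414930343628) max [0.09063127 0.0506679  0.03049227] min [-0.06956172 -0.05067894  0.00652686]
```

Request:
carry_out(increments=[{"twist":[0,0,0],"xyz":[0,0,-0.0005],"hand":1},{"twist":[0,0,0],"xyz":[0,0,-0.001],"hand":1},{"twist":[0,0,0],"xyz":[0,0,-0.001],"hand":1},{"twist":[0,0,0],"xyz":[0,0,-0.001],"hand":1}])

```text
t: 14.37
ee_pos: [0.5401, 0.059, 0.0557]
orientation: [0.0, 0.977, 0.215, 0.0]
ft_force: [-2.5, -1.0, 5.6]
width: 0.215
finger_force: 40.0
```

Contact: the force swung from −4 to +5.6 N at TCP z=0.0557, which is exactly the home height. Release slowly and rise.

Request:
carry_out(increments=[{"twist":[0,0,0],"xyz":[0,0,0],"hand":0.4},{"twist":[0,0,0],"xyz":[0,0,0],"hand":0.2},{"twist":[0,0,0],"xyz":[0,0,0],"hand":0},{"twist":[0,0,0],"xyz":[0,0,0],"hand":-0.2},{"twist":[0,0,0],"xyz":[0,0,0],"hand":-0.2},{"twist":[0,0,0],"xyz":[0,0,0],"hand":-0.2},{"twist":[0,0,0],"xyz":[0,0,0],"hand":-0.2},{"twist":[0,0,0],"xyz":[0,0,0],"hand":-0.2}])

```text
t: 15.03
ee_pos: [0.54, 0.0591, 0.0547]
orientation: [-0.0, 0.977, 0.215, 0.0]
ft_force: [0.1, -0.3, 0.7]
width: 0.6
finger_force: 0.0
```

Request:
carry_out(increments=[{"twist":[0,0,0],"xyz":[0,0,0.01],"hand":-0.2},{"twist":[0,0,0],"xyz":[0,0,0.03],"hand":-0.2},{"twist":[0,0,0],"xyz":[0,0,0.06],"hand":-0.2},{"twist":[0,0,0],"xyz":[0,0,0.1],"hand":-0.2},{"twist":[0,0,0],"xyz":[0,0,0.13],"hand":-0.2},{"twist":[0,0,0],"xyz":[0,0,0.15],"hand":-0.2},{"twist":[0,0,0],"xyz":[0,0,0.15],"hand":-0.2},{"twist":[0,0,0],"xyz":[0,0,0.15],"hand":-0.2},{"twist":[0,0,0],"xyz":[0,0,0.15],"hand":-0.2}])

```text
t: 15.78
ee_pos: [0.5395, 0.0587, 0.2044]
orientation: [0.0, 0.977, 0.215, -0.0]
ft_force: [-0.7, 0.4, -0.6]
width: 0.598
finger_force: 0.0
```

```bash
python3 - <<'E'
from h import *
o=r.get_obs();print(o['t'],o['ee_pos'],o['width'],o['ft_force'])
c,T=cam('wrist'); W=cloud(c,T); save('w6',c['frame'])
near=(abs(W[...,0]-.545)<.1)&(abs(W[...,1]-.06)<.09)
for lo,hi in((.066,.0785),(.1,.116)):
    m=near&(W[...,2]>lo)&(W[...,2]<hi);P=W[m];A=np.c_[P[:,:2]-[.54,.06],np.ones(len(P))]
    print(m.sum(),np.median(P,0),cv2.minAreaRect((P[:,:2]*1000).astype(np.float32)),np.linalg.lstsq(A,P[:,2],rcond=None)[0])
E
```

```text
15.7833 [0.53946317 0.05866827 0.20443166] 0.5983363682304221 [-0.66945955  0.40323589 -0.61598828]
9684 [0.55404598 0.0653963  0.07333916] ((546.7115478515625, 61.73187255859375), (165.56838989257812, 100.42868041992188), 24.960886001586914) [-0.00136298 -0.00123082  0.07334977]
975 [0.54296158 0.05982487 0.10906635] ((540.8908081054688, 59.35041427612305), (58.830318450927734, 19.2447452545166), 25.392183303833008) [-0.01116145 -0.00865639  0.10885076]
```

View pics/w6.png

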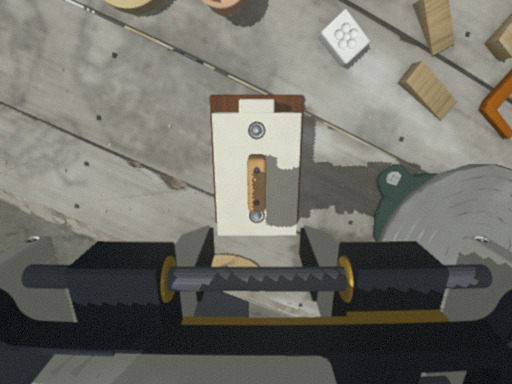

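The picture shows the plate seated with both pins up through their holes at (257,130) and (257,215), tab over tab. Its top is level at z≈73.5 mm (home 74), and the gripper is clear. Handing in.

```bash
python3 -c "
from plant import finish_job
print(finish_job())"
```

```text
the job is handed in; nothing more can be done
None
```

The mould is closed and handed in: the upper half measured level and fully home on both pins, tab over tab, and it was released only after the faces met; I never moved the arm near the cup or the tape roll.

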